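Tare the gem scale through its guarded well

ROBOT

A 7-joint arm with a two-finger parallel gripper is mounted at the origin on a cart in front of the work surface, level with it; the furniture and walls round the work are solid. World frame = base frame: x ahead of the robot, y to its left, z up, the work surface at z = 0. Lengths are in m, angles in degrees, forces in N, time in s.
With the tool pointing down it reaches from about 0.425 to 0.975 m from the base axis. Payload 16.7 kg.
Tool frame: the origin (TCP) lies at the very end of the fingers, on their centre line; the grasp point (between the pads) lies 19 mm behind it (env.hold_point_z is the distance from the TCP to the grasp point, in m); z points along the fingers, y is the direction in which the jaws open and shut (so a half turn about z gives the same grasp; the last joint's range is limited). The gripper opens to 85 mm and grips with 20 to 120 N. Pads are 22 mm wide; open, the fingers measure 114 mm over their backs; the gripper's body (76 mm by 85 mm) begins 54 mm behind the grasp point. The pads swing forward as they close: fully open they stand 13 mm farther back than shut.
Start: joints at [-85.285, 24.414, 4.234, 92.017, -1.954, 63.644, -3.845], TCP at [0.155, 0.657, 0.231] pointing down, gripper open.
Joint ranges: [-163.25, 163.25], [-28.42, 122.38], [-70.27, 78.77], [12.13, 141.07], [-58.53, 238.53], [9.26, 117.41], [-156.51, 156.51]. Speed limits (degrees/s): [108.29, 108.29, 136.94, 136.94, 172.46, 172.46, 172.46].

INTERFACE

Orientations are given as [roll, pitch, yaw] about the fixed x, y, z axes, in that order (R = Rz(yaw) Ry(pitch) Rx(roll)).
In Python, from station import env, capture gives the robot as it stands. The module is installed in compiled form; this text tells all that it offers.
- The arm moves only by the tool play_rows, never from a script. Its argument "plan" is text: rows parted by semicolons, each of 5 numbers parted by spaces: the finger opening in m, from 0 to 0.0854, then the shift along the world's x, y, z in m, then the turn about the world's z in rad. A call has 1 to 20 rows; each row shifts and turns the commanded pose from where the row before left it; what a row does not reach is not made up. A row lasts 1/12 s, in which the tool goes at most 41.7 mm and 7.16 degrees, less where a joint would pass 70% of its speed; a pose out of reach is approached as far as the arm can. A call with a gripper value outside its range is refused whole. The fingers move at their own pace and stop on an object; "newtons" is the grip in N (left out, the last holds). Time passes only in rows, so rows that do not move let the fingers close. It gives the time, the measured TCP pose, the force and the opening at its end, in the units of the state.
- env.read_state(): the state, without advancing time (a new reading comes with each control period).
- capture(name): name is "scene" or "top"; returns a dict with "color" (384x512x3 uint8, red, green, blue), "camera_matrix" (3x3 intrinsics, pixels), "dist" ([k1, k2, p1, p2, k3] as OpenCV has them; the pictures are not rectified), "origin" and "orientation" of the camera in the world. Camera axes: x right, y down, z forward; pixel columns grow to the right and rows downward; lengths in m; the calibration is good to about 2 mm. A picture is of the moment at which its call begins. There is no depth.
- env.hand_in(): hands the job in, once; it reports no verdict.
The state is a dict: "clock": time; "joints": joint angles; "joint_vel": joint speeds; "joint_efforts": joint torques, N m; "tcp_pos": TCP position; "eef_rot": TCP orientation; "ft_force": force on the tool from outside, world axes, zero at the start; "moment": the same for the moment, N m; "gripper_width": opening from 0.0 (shut) to 1.0 (fully open).
Only numpy, scipy, OpenCV 4.12 (cv2) and the standard library are available. Lean on these libraries where they do the work, as an engineer would, in place of code of your own. Each camera call takes 0.05 s, during which the arm holds its last target.

TASK

Tare the gem scale with the ring dish standing on its pan: with a fingertip push the sliding guard aside off the round well, reach into the well and press the sunken round key all the way down, let it come up again, and push the guard back fully home over the well. Do not press the square key in the other well, and do not pick up or shift the dish on the pan or the small things lying around the scale.

Things in the scene. Friction and masses are not known exactly. Their poses are not given: they have to be found in the camera images.
- gem_scale: low white and grey bench scale, fixed to the table, deck 40 mm above the table. Origin: on the table straight below the round well's centre. Own frame (z up, yaw only): housing x -48 to +145 mm, y -115 to +115 mm; the front with the display looks to -x. Two rails 6 mm high, 7 mm wide, at x -34 and +34 mm, run beside the guard from y -31 to +91 mm
- well_mouth (a point): centre of the round well's mouth, level with the deck (40 mm above the table); axes as the scale's. The well is 48 mm across with vertical walls, its floor 26 mm below the deck, and lies under the guard at first
- guard (a joint): the sliding guard, m: 0 = fully home, centred over the round well; 0.060 = fully aside along the scale's +y (the well is clear from 0.051). Starts between 0 and 0.012. About 1.5 N of friction; stays where it is left; stops at both ends
- guard_tab (a point): top centre of the guard's upstanding finger tab, a dark steel ridge 36 mm long (scale x), 8 mm thick (scale y), top 58.5 mm above the table, in the middle of the guard plate (60 mm in x, 54 mm in y, 3 mm thick), whose upper face is 15 mm below this point. Moves with the guard along the scale's y
- tare_key (a joint): the round key in the round well, m: 0 = up, 0.006 = pressed fully down. A spring brings it back: about 1.5 N to start, 5 N at full travel
- tare_key_top (a point): centre of the top of the round key (22 mm across), 16 mm below the deck when up; it goes straight down
- units_key (a joint): the square key (16 mm wide) in the square well, m: 0 = up, 0.006 = down; same spring; not to be pressed
- units_key_top (a point): centre of the top of the square key, 16 mm below the deck when up, in an open square well 32 mm wide, 78 mm to the scale's -y side of the round well
- ring_dish: shallow glazed dish with ring blanks, 61 mm across, 14 mm high, standing loose on the pan, origin at the centre of its underside; stays where it is
- loupe: small closed folding loupe, 24x38x19 mm, lying loose in front of the scale, origin at the centre of its underside; a bystander
- wax_block: carving wax block, 34x62x22 mm, lying loose in front of the scale, origin at the centre of its underside; a bystander
- tweezers: steel tweezers, 14x132x7 mm, lying loose at the right of the table, origin at the centre of the underside; a bystander
- pan_top (a point): centre of the upper face of the round steel pan (96 mm across, 46 mm above the table), at x +92 mm in the scale's frame, behind the round well
There are look-alikes about, which are no part of the job. What is meant by the ring_dish is not blue or pink, and is the larger of those in its own colour.

How it is judged (in metres and radians):
On the way, in this order (a step that is already met when the one before it is completed fails the run):
1. the guard is pushed aside (value of joint guard above 0.042 m), for 0.1 s.
2. the round key is pressed down by the fingers (value of joint tare_key above 0.0045 m and contact force between the fingers and tare_key above 0.5 N), for 0.1 s.
3. the round key is up again (value of joint tare_key below 0.001 m), for 0.1 s.
4. the guard is back home over the well (value of joint guard below 0.005 m), for 0.1 s.
At the end, for the whole second after the job is handed in: the guard is within 5 mm of fully home, after the round key was pressed at least 4.5 mm down with the guard aside; both keys are up; the dish stands upright on the pan within 20 mm of where it was (value of joint guard below 0.005 m and value of joint each of tare_key, units_key below 0.001 m and horizontal distance between ring_dish and pan_top below 0.045 m and angle between ring_dish's own z axis and vertical below 0.1 rad and distance of ring_dish from where it was at the start of the episode below 0.02 m); the robot touches nothing.
It fails at once if the square key is pressed (value of joint units_key above 0.003 m).
It fails at once if the dish is lifted, tipped or shifted on the pan (distance of ring_dish from where it was at the start of the episode above 0.02 m or angle between ring_dish's own z axis and vertical above 0.25 rad).
It fails at once if the loupe is pushed away or lifted (distance of loupe from where it was at the start of the episode above 0.03 m).
It fails at once if the wax block is pushed away or lifted (distance of wax_block from where it was at the start of the episode above 0.03 m).
It fails at once if the tweezers is pushed away or lifted (distance of tweezers from where it was at the start of the episode above 0.03 m).
It also fails if it takes over 53 s, if anything falls off the work surface, if the arm or the gripper's body presses on something with over 40 N, if the wrist force passes 120 N, or if a joint passes its speed limit or range.

## Working session

There is one attempt and no reset: what is moved stays moved. The work goes in short steps, Python scripts to look and compute and a tool call to move; the robot and the scene stay as the last step left them, time stands still between calls to the robot, and variables do not carry over. Pictures are saved under pics/ and viewed, and the job is handed in when it is done.

Besides the shell and the picture viewer there is one more tool, called after "Request:" by a JSON object that holds its "fn" and its "kwargs". play_rows: Moves the arm, as the interface text tells. Its arguments: {"type":"object","properties":{"plan":{"type":"string"},"newtons":{"type":"number"}},"required":["plan"]}

```bash
mkdir -p pics; ls; cat > h.py <<'E'
import numpy as np,cv2
from scipy.spatial.transform import Rotation as R
from station import env,capture
E
python3 - <<'E'
from h import *
import pickle
for n in("scene","top"):
    c=capture(n); pickle.dump(c,open(n+".pkl","wb"))
    cv2.imwrite(f"pics/{n}0.png",cv2.resize(c["color"][:,:,::-1],(800,600),interpolation=cv2.INTER_CUBIC))
    print({k:v for k,v in c.items() if k!="color"})
s=env.read_state();print(s)
E
```

```text
pics
{'camera_matrix': array([[492.07954745,   0.        , 249.25412986],
       [  0.        , 492.07954745, 191.47699135],
       [  0.        ,   0.        ,   1.        ]]), 'dist': array([-0.04805463,  0.        ,  0.        ,  0.        ,  0.        ]), 'origin': array([-0.03500107, -0.95615701,  0.60286085]), 'orientation': array([-117.89730858,   -0.50229243,  -34.01387937])}
{'camera_matrix': array([[397.85433359,   0.        , 253.85525427],
       [  0.        , 397.85433359, 192.73238165],
       [  0.        ,   0.        ,   1.        ]]), 'dist': array([-0.07829468,  0.        ,  0.        ,  0.        ,  0.        ]), 'origin': array([ 0.32450688, -0.09894663,  0.89349917]), 'orientation': array([-1.66342488e+02,  1.22901596e-01, -9.22596936e+01])}
{'clock': 0.1, 'joints': array([-85.28602548,  24.44646916,   4.23157848,  92.04601652,
        -1.95225931,  63.64484946,  -3.84482135]), 'joint_vel': array([ 0.01249164, -0.11782639,  0.08930965, -0.08812099,  0.10173972,
        0.04028071, -0.101444  ]), 'joint_efforts': array([ 8.17695429e-03, -9.51530814e+01,  3.77192572e+00, -4.64399779e+01,
        1.96929899e-02,  6.62808947e-03, -3.18682339e-05]), 'tcp_pos': array([0.15500254, 0.65660039, 0.23069572]), 'eef_rot': array([-1.79935073e+02,  5.96995680e-03,  1.66718863e+02]), 'ft_force': array([-0.64410066,  0.10648673,  0.25645541]), 'moment': array([ 0.00040099,  0.03356345, -0.0176143 ]), 'gripper_width': 1.0054624434183885}
```

View pics/scene0.png

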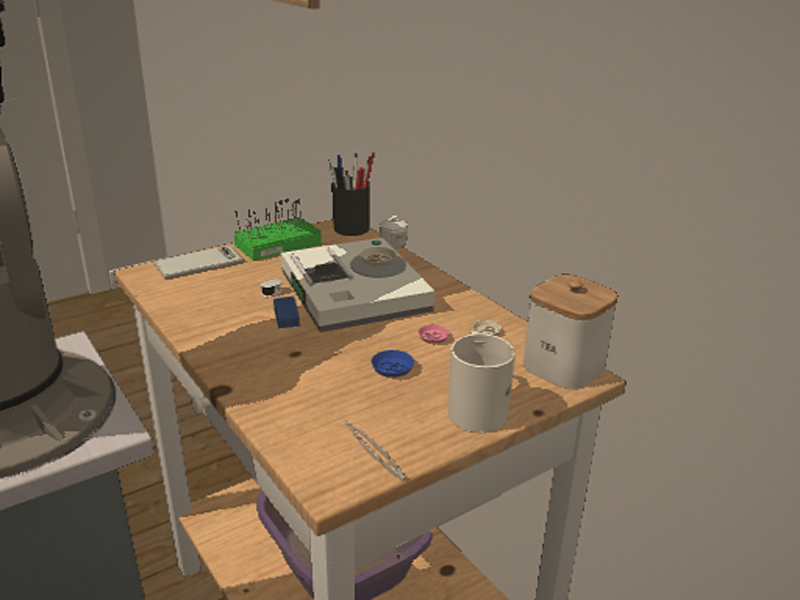

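View pics/top0.png

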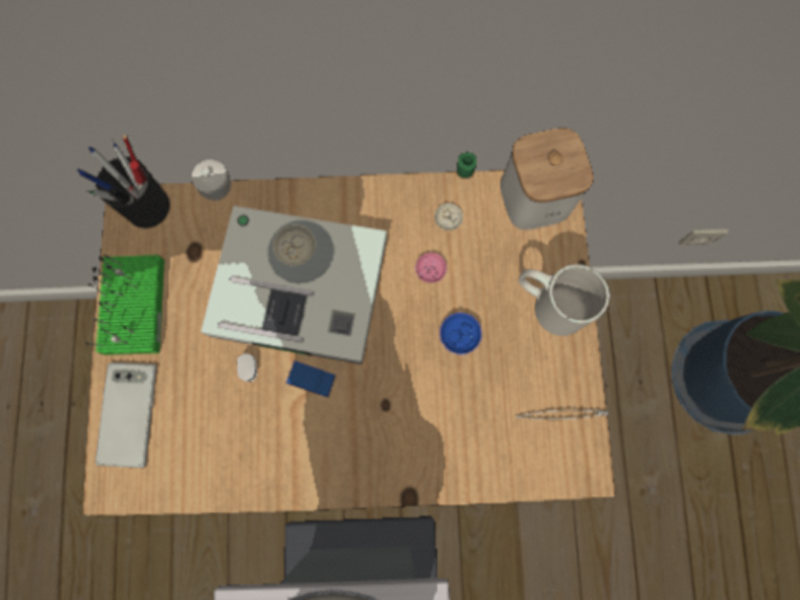

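The top view shows the scale (deck corners about (233,208), (386,230), (361,361) and (203,334)), the guard at (285,312), the square key at (341,322) and the dish on the pan at (294,244). I'll enlarge this area.

```bash
python3 - <<'E'
from h import *
import pickle
c=pickle.load(open("top.pkl","rb"))["color"][:,:,::-1]
cv2.imwrite("pics/topc.png",cv2.resize(c[125:245,120:260],None,fx=5,fy=5,interpolation=cv2.INTER_CUBIC))
c=pickle.load(open("scene.pkl","rb"))["color"][:,:,::-1]
cv2.imwrite("pics/scenec.png",cv2.resize(c[140:220,160:290],None,fx=6,fy=6,interpolation=cv2.INTER_CUBIC))
E
```

```text
(no output)
```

View pics/topc.png

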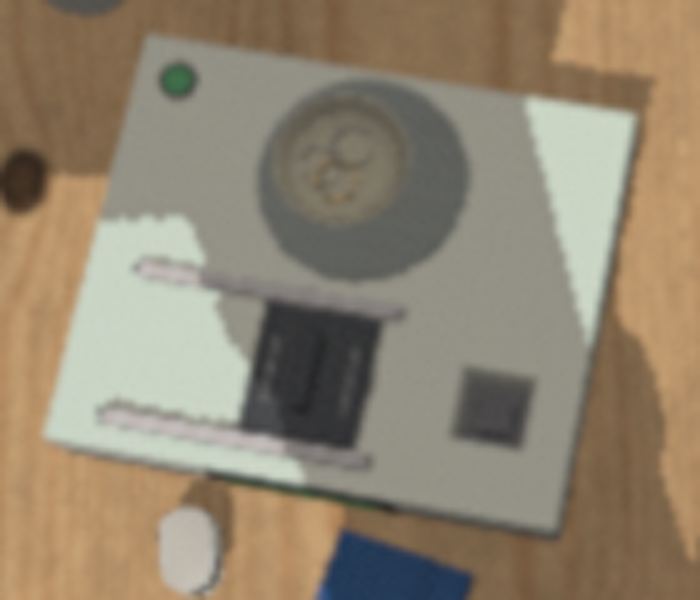

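View pics/scenec.png

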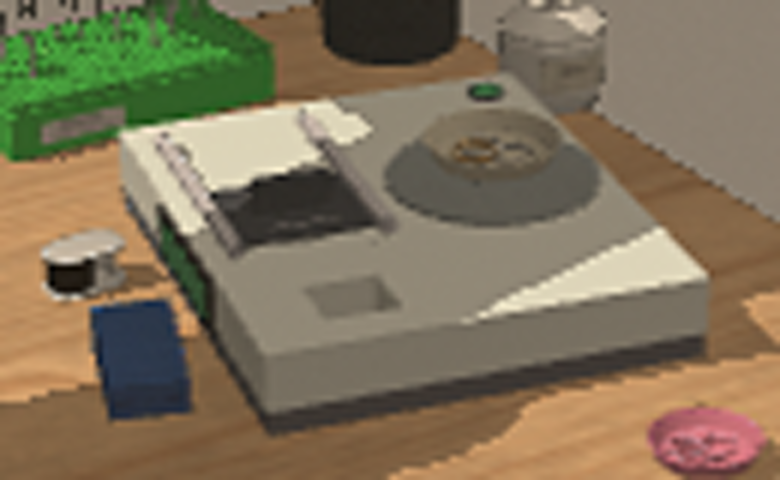

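```bash
cat >> h.py <<'E'
from scipy.optimize import least_squares
def proj(c,P):
    Rc=R.from_euler("xyz",c["orientation"],degrees=True).as_matrix()
    rv=cv2.Rodrigues(Rc.T)[0]; t=-Rc.T@c["origin"]
    return cv2.projectPoints(np.array(P,float).reshape(-1,1,3),rv,t,c["camera_matrix"],c["dist"])[0].reshape(-1,2)
def s2w(p,P):
    P=np.array(P,float); a=p[2]; q=P.copy()
    q[:,0]=p[0]+np.cos(a)*P[:,0]-np.sin(a)*P[:,1]; q[:,1]=p[1]+np.sin(a)*P[:,0]+np.cos(a)*P[:,1]
    return q
def ray(c,uv,z):
    Rc=R.from_euler("xyz",c["orientation"],degrees=True).as_matrix()
    n=cv2.undistortPoints(np.array(uv,float).reshape(-1,1,2),c["camera_matrix"],c["dist"]).reshape(-1,2)
    d=(Rc@np.c_[n,np.ones(len(n))].T).T
    return c["origin"]+d*((z-c["origin"][2])/d[:,2])[:,None]
E
cat > fit.py <<'E'
from h import *
import pickle
c=pickle.load(open("top.pkl","rb")); k=pickle.load(open("scene.pkl","rb"))
S=np.array([[145,115,40],[145,-115,40],[-48,-115,40],[-48,115,40],[34,91,46],[34,-31,46],[-34,91,46],[-34,-31,46],[16,-62,40],[16,-94,40],[-16,-94,40],[-16,-62,40],[92,0,46]])/1e3
uv=np.array([[150,36],[637,114],[558,533],[44,437],[137,268],[403,314],[100,410],[370,463],[467,366],[536,377],[523,449],[450,440],[364,181]])
uv=(uv+.5)/5-.5+[120,125]
S2=np.array([[-48,115,40],[-48,-115,40],[145,-115,40]])/1e3
uv2=(np.array([[122,130],[266,356],[708,278]])+.5)/6-.5+[160,140]
f=lambda p:(proj(c,s2w(p,S))-uv).ravel()
r=least_squares(f,[.6,.1,-.2],loss="soft_l1");print(r.x,np.degrees(r.x[2]));print(r.fun.reshape(-1,2).round(1))
g=lambda p:np.r_[f(p),(proj(k,s2w(p,S2))-uv2).ravel()]
r2=least_squares(g,r.x,loss="soft_l1");print(r2.x,np.degrees(r2.x[2]),r2.fun.reshape(-1,2)[-3:].round(1))
p=r2.x; np.save("pose.npy",p)
print("proj tab g=0,.012", (proj(c,s2w(p,[[0,0,.0585],[0,.012,.0585]]))-[120,125]+.5)*5)
print("tab ends",(proj(c,s2w(p,[[.018,0,.0585],[-.018,0,.0585]]))-[120,125]+.5)*5)
print("plate g0",(proj(c,s2w(p,[[.03,.027,.0435],[.03,-.027,.0435],[-.03,-.027,.0435],[-.03,.027,.0435]]))-[120,125]+.5)*5)
E
python3 fit.py
```

```text
[ 0.5210027   0.04962294 -0.21775999] -12.476728449373002
[[-0.3 -0.4]
 [ 0.   0.3]
 [-0.4 -0.4]
 [ 0.   0.1]
 [ 0.  -0.3]
 [ 0.2 -0.2]
 [ 0.   0.7]
 [ 0.3 -0. ]
 [-0.2  0.3]
 [ 0.2  0.6]
 [-0.   0.3]
 [ 0.2 -0.4]
 [-0.1 -0.6]]
[ 0.52128821  0.04963432 -0.21772522] -12.47473595209511 [[-0.9  0.6]
 [-0.6  0.7]
 [-0.   0.5]]
proj tab g=0,.012 [[314.12213327 368.63074469]
 [287.16096621 363.83245636]]
tab ends [[323.16513465 328.81964809]
 [305.01787798 408.81596647]]
plate g0 [[275.7264292  300.73641661]
 [394.35474869 321.57320337]
 [365.57381643 453.23631502]
 [245.25085219 431.49707744]]
```

Fit residuals are about 1 px. The scale origin is (0.521, 0.050) with yaw -12.5°, and the guard is open about 5 mm.

**Look-alikes for the dish (800x600 top view):**
- (294,244): beige, on the pan. This is the larger of its colour, so it is the ring_dish.
- (449,215): small and pale, on the table.
- (431,267): pink.
- (460,333): blue.

**Possible mix-ups for the key:** the square well at (341,322) and the green dot at (243,220). The round well is under the black guard at (285,312). The crop confirms these.

Next I shut the fingers and go to a point above the -y side of the tab.

Request:
{"fn": "play_rows", "kwargs": {"plan": "0 0.014 -0.025 0 0.014; 0 0.014 -0.025 0 0; 0 0.014 -0.025 0 0; 0 0.014 -0.025 0 0; 0 0.014 -0.025 0 0; 0 0.014 -0.025 0 0; 0 0.014 -0.025 0 0; 0 0.014 -0.025 0 0; 0 0.014 -0.025 0 0; 0 0.014 -0.025 0 0; 0 0.014 -0.025 0 0; 0 0.014 -0.025 0 0; 0 0.014 -0.025 0 0; 0 0.014 -0.025 0 0; 0 0.014 -0.025 0 0; 0 0.014 -0.025 0 0; 0 0.014 -0.025 0 0; 0 0.014 -0.025 0 0; 0 0.014 -0.025 0 0; 0 0.014 -0.025 0 0", "newtons": 20}}

```text
clock: 1.77
tcp_pos: [0.4354, 0.1555, 0.2313]
eef_rot: [-180.0, -0.0, 167.5]
ft_force: [-0.3, -0.5, 0.3]
gripper_width: 0.002
```

Request:
{"fn": "play_rows", "kwargs": {"plan": "0 0.016 -0.0274 0 0; 0 0.016 -0.0274 0 0; 0 0.016 -0.0274 0 0; 0 0.016 -0.0274 0 0; 0 0.015 -0.0275 0 0; 0 0 0 -0.028 0; 0 0 0 -0.028 0; 0 0 0 -0.028 0; 0 0 0 -0.028 0; 0 0 0 -0.028 0; 0 0 0 0 0; 0 0 0 0 0"}}

```text
clock: 2.77
tcp_pos: [0.5133, 0.0194, 0.0908]
eef_rot: [-179.9, -0.1, 167.5]
ft_force: [-0.0, 0.2, 0.5]
gripper_width: -0.002
```

```bash
cat > look.py <<'E'
from h import *
import sys
t=sys.argv[1]
p=np.load("pose.npy")
c=capture("top"); a=c["color"][125:245,120:260,::-1]
k=capture("scene"); b=k["color"][120:220,160:290,::-1]
A=cv2.resize(a,None,fx=4,fy=4,interpolation=cv2.INTER_CUBIC);B=cv2.resize(b,None,fx=4.8,fy=4.8,interpolation=cv2.INTER_CUBIC)
cv2.imwrite(f"pics/{t}.png",A); cv2.imwrite(f"pics/{t}s.png",B)
s=env.read_state();d=s["tcp_pos"]-[p[0],p[1],0]
ca,sa=np.cos(p[2]),np.sin(p[2])
print(s["clock"],s["tcp_pos"].round(4),"scale xy",(ca*d[0]+sa*d[1]).round(4),(-sa*d[0]+ca*d[1]).round(4),s["ft_force"].round(2))
E
python3 look.py l1
```

```text
2.8667 [0.5148 0.0197 0.0927] scale xy 0.0002 -0.0306 [ 0.25 -0.15  0.  ]
```

View pics/l1.png

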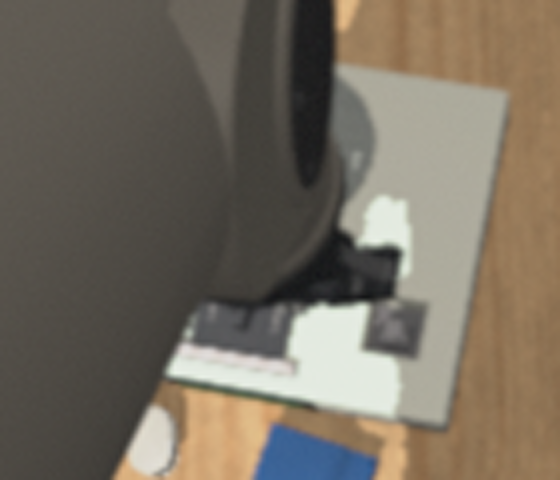

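View pics/l1s.png

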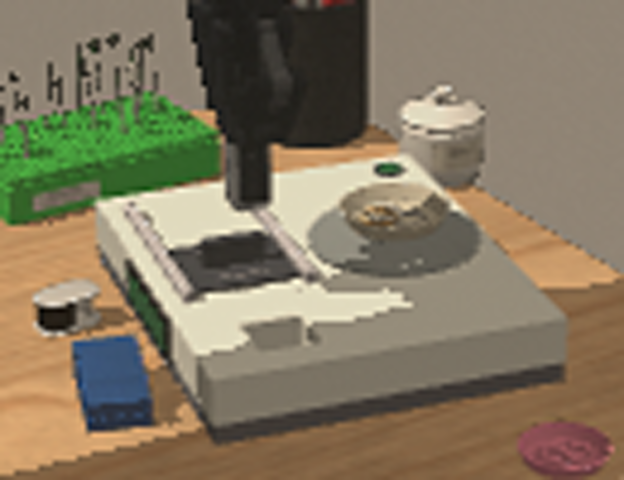

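```bash
python3 - <<'E'
from h import *
import pickle
c=pickle.load(open("top.pkl","rb")); k=pickle.load(open("scene.pkl","rb"))
P=np.array([[0.5148,0.0197,0.0927]])
print((proj(k,P)-[160,120]+.5)*4.8,(proj(c,P)-[120,125]+.5)*4)
E
```

```text
[[248.45276171 206.31636503]] [[297.19052194 290.16990535]]
```

Tip projection agrees with the picture (250,208). Next I descend beside the tab, to about 6 mm above the guard plate.

Request:
{"fn": "play_rows", "kwargs": {"plan": "0 0 0 -0.02 0; 0 0 0 -0.015 0; 0 0 0 -0.007 0; 0 0 0 0 0; 0 0 0 0 0; 0 0 0 0 0"}}

```text
clock: 3.37
tcp_pos: [0.5148, 0.0199, 0.0505]
eef_rot: [180.0, 0.1, 167.5]
ft_force: [0.1, 0.6, -0.3]
gripper_width: 0.004
```

Request:
{"fn": "play_rows", "kwargs": {"plan": "0 0.0011 0.0049 0 0; 0 0.0011 0.0049 0 0; 0 0.0011 0.0049 0 0; 0 0.0011 0.0049 0 0; 0 0.0011 0.0049 0 0; 0 0.0011 0.0049 0 0; 0 0.0011 0.0049 0 0; 0 0.0011 0.0049 0 0; 0 0.0011 0.0049 0 0; 0 0.0011 0.0049 0 0; 0 0.0011 0.0049 0 0; 0 0.0011 0.0049 0 0; 0 0 0 0 0; 0 0 0 0 0"}}

```text
clock: 4.53
tcp_pos: [0.5272, 0.079, 0.0492]
eef_rot: [-180.0, -0.0, 167.6]
ft_force: [-0.3, -0.3, 0.1]
gripper_width: -0.001
```

```bash
python3 look.py l2
```

```text
4.6333 [0.5271 0.0786 0.0492] scale xy -0.0005 0.0295 [-1.35  0.05 -1.61]
```

View pics/l2s.png

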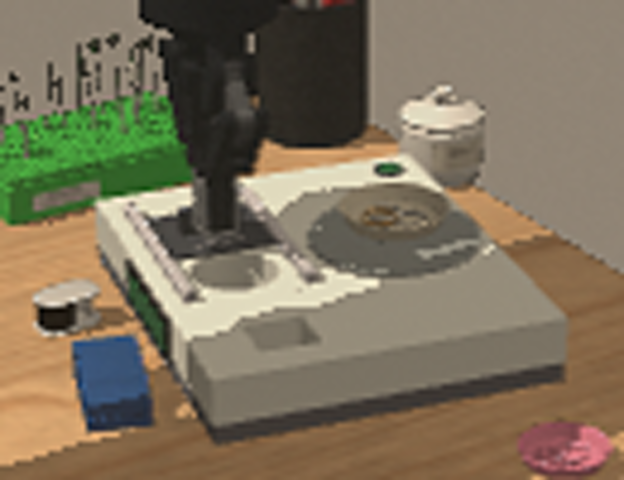

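The guard has moved and the round well shows at (235,272). I push a little farther.

Request:
{"fn": "play_rows", "kwargs": {"plan": "0 0.0007 0.0029 0 0; 0 0.0007 0.0029 0 0; 0 0.0002 0.001 0 0; 0 0 0 0 0; 0 0 0 0 0"}}

```text
clock: 5.05
tcp_pos: [0.529, 0.0856, 0.0493]
eef_rot: [180.0, 0.0, 167.5]
ft_force: [-0.6, -0.5, -0.0]
gripper_width: 0.001
```

```bash
python3 look.py l3; python3 - <<'E'
from h import *
import pickle
k=pickle.load(open("scene.pkl","rb"));p=np.load("pose.npy")
for g in(.045,.05,.055,.06): print(g,((proj(k,s2w(p,[[.03,g-.027,.0435],[-.03,g-.027,.0435]]))-[160,120]+.5)*4.8).round(0).tolist())
E
```

```text
5.15 [0.529  0.0855 0.0494] scale xy -0.0002 0.0367 [0.29 0.87 0.29]
0.045 [[276.0, 246.0], [171.0, 262.0]]
0.05 [[273.0, 242.0], [168.0, 258.0]]
0.055 [[270.0, 238.0], [165.0, 255.0]]
0.06 [[267.0, 235.0], [163.0, 251.0]]
```

View pics/l3s.png

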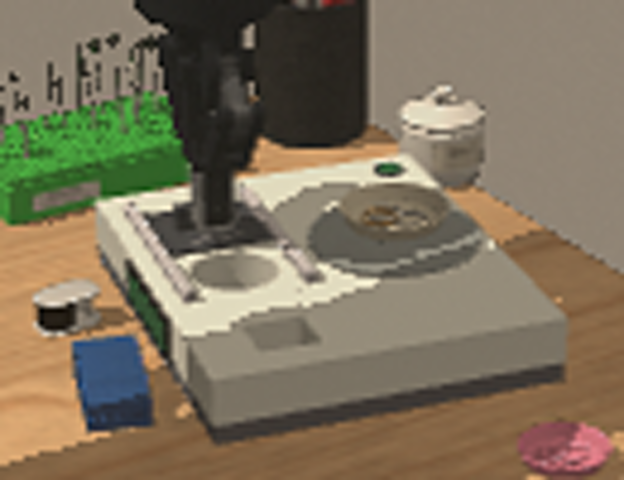

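Request:
{"fn": "play_rows", "kwargs": {"plan": "0 -0.0011 -0.0049 0.004 0; 0 -0.0011 -0.005 0.012 0; 0 -0.0011 -0.005 0.02 0; 0 0 0 0.024 0; 0 0 0 0 0; 0 0 0 0 0"}}

```text
clock: 5.65
tcp_pos: [0.5264, 0.0702, 0.1112]
eef_rot: [179.9, 0.1, 167.5]
ft_force: [-0.0, -0.7, -0.8]
gripper_width: -0.004
```

```bash
python3 look.py l4; python3 - <<'E'
from h import *
import pickle
k=pickle.load(open("scene.pkl","rb"));c=pickle.load(open("top.pkl","rb"));p=np.load("pose.npy")
a=np.radians(np.arange(0,360,5));P=s2w(p,np.c_[.024*np.cos(a),.024*np.sin(a),a*0+.04])
b=(proj(k,P)-[160,120]+.5)*4.8
print(b.min(0),b.max(0))
im=cv2.imread("pics/l4s.png")
for u in b: cv2.circle(im,tuple(int(v) for v in u),1,(0,0,255),-1)
cv2.imwrite("pics/l4o.png",cv2.resize(im[150:350,100:360],None,fx=3,fy=3))
E
```

```text
5.75 [0.5254 0.0703 0.1096] scale xy -0.0004 0.0211 [-0.79  0.06 -0.5 ]
[189.05053719 253.91354083] [278.14203666 293.11762415]
```

View pics/l4o.png

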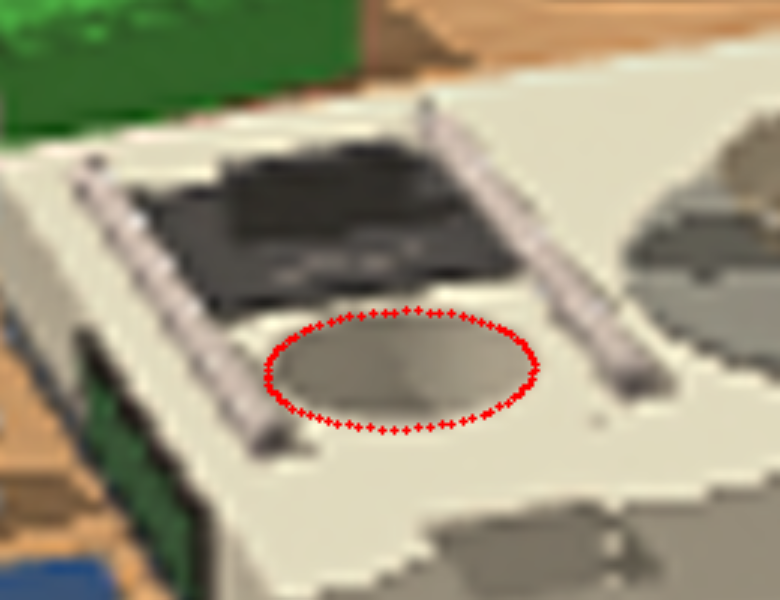

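View pics/l4.png

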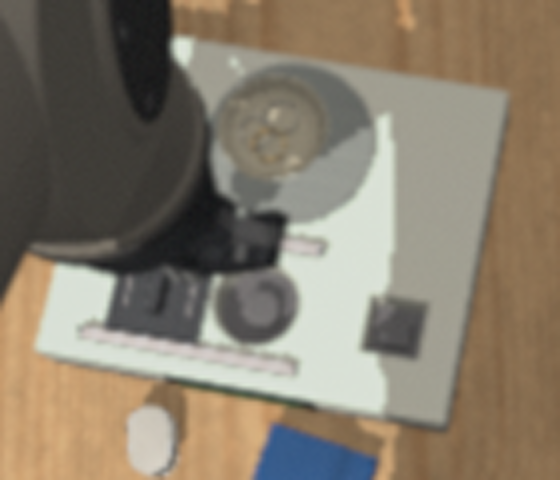

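The well is fully open, and the predicted rim matches the picture. In the top view the key is at (263,303). Next I centre over it and descend.

Request:
{"fn": "play_rows", "kwargs": {"plan": "0 -0.002 -0.0104 0 0; 0 -0.002 -0.0103 0 0; 0 0 0 -0.02 0; 0 0 0 -0.02 0; 0 0 0 -0.013 0; 0 0 0 0 0; 0 0 0 0 0; 0 0 0 0 0"}}

```text
clock: 6.42
tcp_pos: [0.5217, 0.049, 0.0568]
eef_rot: [-180.0, 0.0, 167.5]
ft_force: [-0.5, 0.5, -0.4]
gripper_width: -0.003
```

```bash
python3 look.py l5
```

```text
6.5167 [0.522  0.0496 0.0571] scale xy 0.0007 0.0001 [ 0.22  0.45 -0.99]
```

View pics/l5s.png

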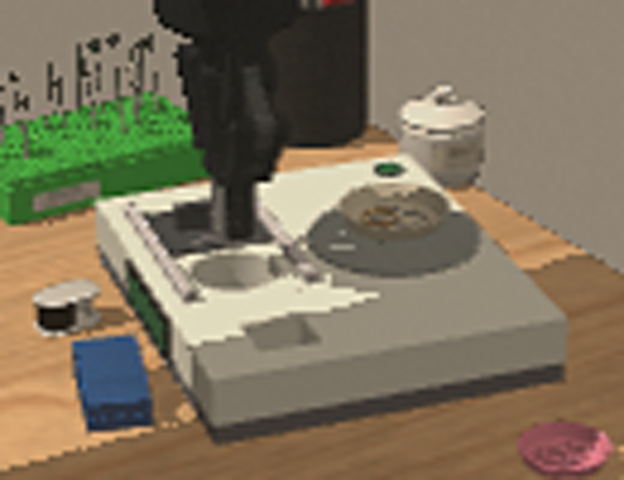

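Request:
{"fn": "play_rows", "kwargs": {"plan": "0 0 0 -0.012 0; 0 0 0 -0.01 0; 0 0 0 -0.006 0; 0 0 0 0 0; 0 0 0 0 0"}}

```text
clock: 6.93
tcp_pos: [0.5212, 0.0496, 0.0278]
eef_rot: [-180.0, -0.1, 167.5]
ft_force: [-0.5, -0.2, 0.8]
gripper_width: 0.0
```

No contact with the walls. Next I press the key.

Request:
{"fn": "play_rows", "kwargs": {"plan": "0 0 0 -0.004 0; 0 0 0 -0.003 0; 0 0 0 -0.002 0; 0 0 0 -0.0015 0; 0 0 0 0 0; 0 0 0 0 0; 0 0 0 0 0"}}

```text
clock: 7.52
tcp_pos: [0.522, 0.0498, 0.0181]
eef_rot: [180.0, 0.0, 167.5]
ft_force: [0.2, -0.5, 6.2]
gripper_width: 0.003
```

Request:
{"fn": "play_rows", "kwargs": {"plan": "0 0 0 -0.001 0; 0 0 0 -0.0005 0; 0 0 0 0 0; 0 0 0 0 0; 0 0 0 0 0"}}

```text
clock: 7.93
tcp_pos: [0.5221, 0.0498, 0.0176]
eef_rot: [179.9, 0.0, 167.5]
ft_force: [-7.6, -1.3, 33.3]
gripper_width: 0.001
```

The force rose from about 6 N to 33 N at z = 17.6 mm, so the key is on its bottom stop. Now I lift straight out.

Request:
{"fn": "play_rows", "kwargs": {"plan": "0 0 0 0.003 0; 0 0 0 0.006 0; 0 0 0 0.012 0; 0 0 0 0.02 0; 0 0 0 0.025 0; 0 0 0 0.025 0; 0 0 0 0 0; 0 0 0 0 0"}}

```text
clock: 8.6
tcp_pos: [0.5222, 0.0502, 0.1089]
eef_rot: [179.9, 0.1, 167.5]
ft_force: [-0.7, 0.7, -0.0]
gripper_width: 0.002
```

```bash
python3 look.py l6
```

```text
8.7 [0.5212 0.05   0.1072] scale xy -0.0002 0.0004 [ 0.19  0.42 -0.45]
```

View pics/l6.png

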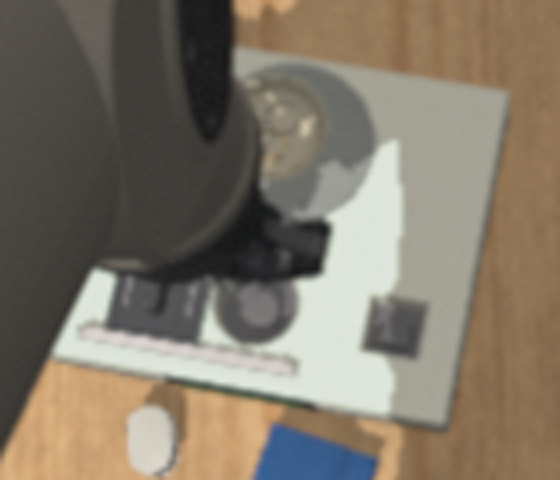

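View pics/l6s.png

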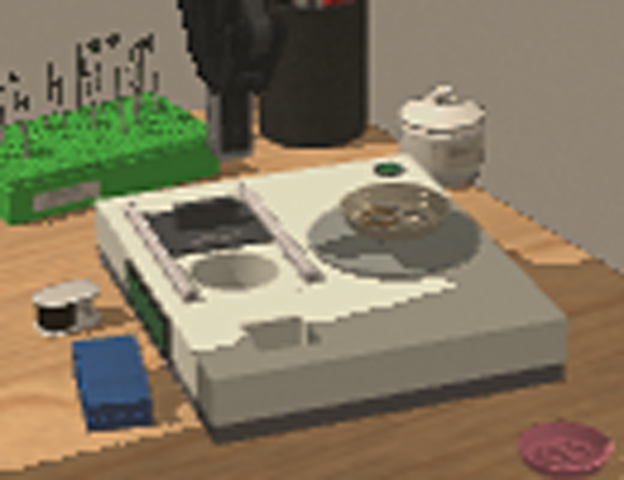

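```bash
python3 - <<'E'
from h import *
import pickle
c=pickle.load(open("top.pkl","rb"))
print(ray(c,np.array([[162,256],[160,352],[130,300]])*.64,.04).round(3), ray(c,np.array([[150,200],[100,170]])*.64,.1).round(3))
E
```

```text
[[0.613 0.234 0.04 ]
 [0.472 0.229 0.04 ]
 [0.549 0.277 0.04 ]] [[0.676 0.232 0.1  ]
 [0.725 0.308 0.1  ]]
```

The rack edge is at y = 0.23 and the gripper body will reach y = 0.18, so it is clear. I move to the far side of the tab.

Request:
{"fn": "play_rows", "kwargs": {"plan": "0 0.0047 0.0214 0 0; 0 0.0047 0.0214 0 0; 0 0.0047 0.0214 0 0; 0 0.0047 0.0214 0 0; 0 0 0 0 0; 0 0 0 0 0; 0 0 0 -0.02 0; 0 0 0 -0.015 0; 0 0 0 0 0; 0 0 0 0 0"}}

```text
clock: 9.53
tcp_pos: [0.5396, 0.134, 0.0716]
eef_rot: [-179.9, -0.1, 167.4]
ft_force: [-0.4, -0.9, 0.2]
gripper_width: 0.001
```

```bash
python3 look.py l7
```

```text
9.6333 [0.5406 0.1347 0.0728] scale xy 0.0005 0.0872 [ 0.37  0.35 -0.17]
```

View pics/l7s.png

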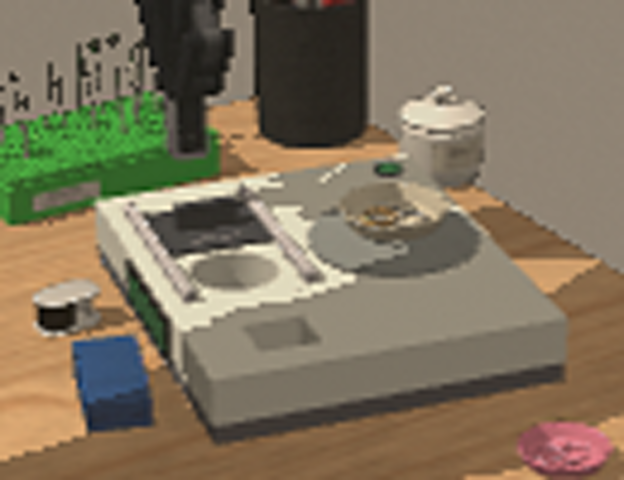

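Request:
{"fn": "play_rows", "kwargs": {"plan": "0 0 0 -0.015 0; 0 0 0 -0.008 0; 0 0 0 0 0; 0 0 0 0 0; 0 0 0 0 0"}}

```text
clock: 10.05
tcp_pos: [0.5407, 0.1353, 0.0499]
eef_rot: [180.0, 0.0, 167.5]
ft_force: [0.1, -0.7, -0.1]
gripper_width: 0.003
```

Request:
{"fn": "play_rows", "kwargs": {"plan": "0 -0.0011 -0.0049 0 0; 0 -0.0011 -0.0049 0 0; 0 -0.0011 -0.0049 0 0; 0 -0.0011 -0.0049 0 0; 0 -0.0011 -0.0049 0 0; 0 -0.0011 -0.0049 0 0; 0 -0.0011 -0.0049 0 0; 0 -0.0011 -0.0049 0 0; 0 -0.0011 -0.0049 0 0; 0 -0.0011 -0.0049 0 0; 0 -0.0011 -0.0049 0 0; 0 -0.0011 -0.0049 0 0; 0 0 0 0 0; 0 0 0 0 0"}}

```text
clock: 11.22
tcp_pos: [0.5268, 0.0761, 0.0492]
eef_rot: [-180.0, -0.0, 167.5]
ft_force: [0.3, -0.4, 0.0]
gripper_width: 0.001
```

```bash
python3 look.py l8
```

```text
11.3167 [0.5268 0.0766 0.0491] scale xy -0.0004 0.0275 [-1.2  -0.6   0.07]
```

View pics/l8s.png

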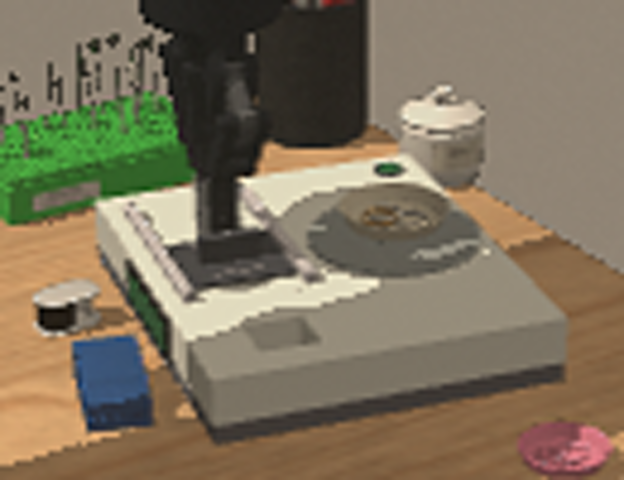

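The guard is sliding back. I creep it to the home stop.

Request:
{"fn": "play_rows", "kwargs": {"plan": "0 -0.0006 -0.0029 0 0; 0 -0.0006 -0.0029 0 0; 0 -0.0002 -0.001 0 0; 0 -0.0002 -0.001 0 0; 0 0 0 0 0; 0 0 0 0 0; 0 0 0 0 0"}}

```text
clock: 11.9
tcp_pos: [0.5257, 0.0687, 0.0493]
eef_rot: [-180.0, 0.0, 167.5]
ft_force: [0.6, -0.4, -0.3]
gripper_width: 0.005
```

```bash
python3 look.py l9
```

```text
12.0 [0.5257 0.0688 0.0493] scale xy 0.0001 0.0196 [-0.24  0.21 -0.58]
```

Request:
{"fn": "play_rows", "kwargs": {"plan": "0 -0.0002 -0.001 0 0; 0 -0.0002 -0.001 0 0; 0 0 0 0 0; 0 0 0 0 0; 0 0 0 0 0"}}

```text
clock: 12.42
tcp_pos: [0.5252, 0.0668, 0.0493]
eef_rot: [-180.0, -0.0, 167.5]
ft_force: [1.0, 2.2, -0.2]
gripper_width: 0.006
```

Request:
{"fn": "play_rows", "kwargs": {"plan": "0 -0.0002 -0.001 0 0; 0 -0.0002 -0.001 0 0; 0 0 0 0 0; 0 0 0 0 0; 0 0 0 0 0"}}

```text
clock: 12.83
tcp_pos: [0.5251, 0.0661, 0.0494]
eef_rot: [179.9, 0.0, 167.6]
ft_force: [1.5, 8.3, -2.4]
gripper_width: 0.001
```

Request:
{"fn": "play_rows", "kwargs": {"plan": "0 -0.0002 -0.001 0 0; 0 0 0 0 0; 0 0 0 0 0; 0 0 0 0 0"}}

```text
clock: 13.17
tcp_pos: [0.525, 0.0659, 0.0494]
eef_rot: [179.9, 0.0, 167.6]
ft_force: [2.6, 13.9, -3.0]
gripper_width: 0.002
```

The home stop is reached: the tip moved only 0.2 mm while the force rose to 14 N. I back off and go up and away.

Request:
{"fn": "play_rows", "kwargs": {"plan": "0 0.0011 0.0049 0 0; 0 0.0011 0.0049 0.003 0; 0 0 0 0.02 0; 0 0 0 0.03 0; 0 0 0 0.035 0; 0 0 0 0.035 0; 0 0 0 0.035 0; 0 -0.012 0.025 0 0; 0 -0.012 0.025 0 0; 0 -0.012 0.025 0 0; 0 -0.012 0.025 0 0; 0 -0.012 0.025 0 0; 0 -0.012 0.025 0 0; 0 -0.012 0.025 0 0; 0 -0.012 0.025 0 0; 0 0 0 0 0; 0 0 0 0 0"}}

```text
clock: 14.58
tcp_pos: [0.4301, 0.2747, 0.2074]
eef_rot: [-180.0, -0.0, 167.7]
ft_force: [-0.2, -0.5, -0.1]
gripper_width: 0.002
```

```bash
python3 look.py l10
```

```text
14.6833 [0.4311 0.2729 0.2074] scale xy -0.1363 0.1985 [-0.62 -0.99 -0.7 ]
```

View pics/l10.png

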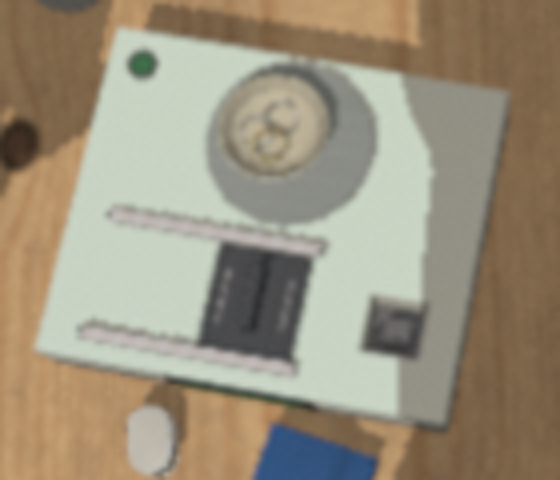

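View pics/l10s.png

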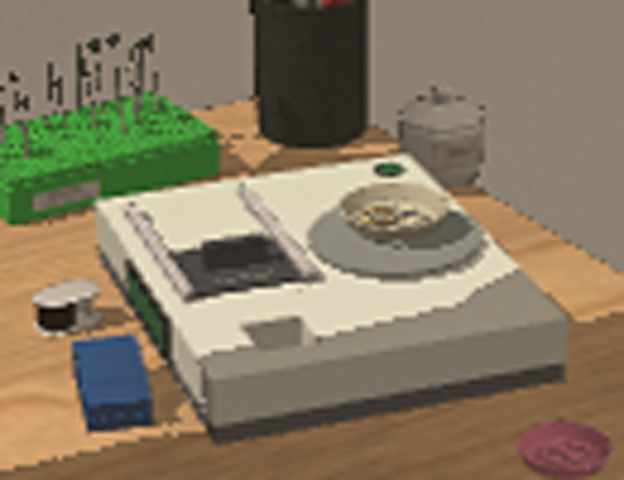

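The guard's right edge is at (312,258), against a predicted (315,257) for fully home. The dish, loupe and wax block are where they were, and the arm is clear, so I hand in.

```bash
python3 -c "
from station import env
print(env.hand_in(), env.read_state()['clock'])"
```

```text
the job is handed in; nothing more can be done
the job is handed in; nothing more can be done
```

The scale is tared as asked and I handed the job in at about 15 s on the robot's clock; no verdict came back. With shut fingers I pushed the guard about 55 mm aside and pressed the round key down. I let it come up, then pushed the guard back against its home stop and moved the arm clear.

**Last checks:**
- **Key press:** the force rose from 6 N to 33 N at z = 17.6 mm, so the key was on its bottom stop. I did not measure that it came back up. I lifted straight out, and it looked up in the top view before the guard closed over it.
- **Guard home:** the force rose to 14 N while the tip moved only 0.2 mm. In the last top view its edge is within about 1.5 mm of the predicted home position.
- **Dish, loupe and wax block:** unmoved in the final pictures.
- **Square key:** never touched.
- **Tweezers:** not in the final crops, but the arm never went near them.

No checks failed or disagreed.

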